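Shift the gear selector to its second stop and log it

ROBOT

A 6-joint arm with a two-finger parallel gripper is mounted at the origin on the work surface. World frame = base frame: x ahead of the robot, y to its left, z up, the work surface at z = 0. Lengths are in m, angles in degrees, forces in N, time in s.
With the tool pointing down it reaches from about 0.3 to 0.75 m from the base axis. Payload 8.5 kg.
Tool frame: the origin (TCP) lies midway between the tips of the shut fingers; the grasp point (between the pads) lies 19 mm behind it (env.tcp_to_grasp is the z of the grasp point in the tool frame, in m); z points along the fingers, y is the line along which they close (so a half turn about z gives the same grasp; the last joint's range is limited). The gripper opens to 85 mm and grips with 20 to 120 N. Pads are 22 mm wide; open, the fingers measure 114 mm over their backs; the gripper's body (76 mm by 85 mm) begins 54 mm behind the grasp point. The pads swing forward as they close: fully open they stand 13 mm farther back than shut.
Start: joints at [62.664, 21.807, 74.336, -0, 83.858, -12.336], TCP at [0.142, 0.531, 0.231] pointing down, gripper open.
Joint ranges: [-178.18, 178.18], [-50.72, 133.34], [12.68, 142.11], [-81.47, 261.47], [9.98, 163.14], [-165.26, 165.26]. Speed limits (degrees/s): [136.94, 136.94, 180, 180, 180, 180].

INTERFACE

Orientations are given as a 3x3 rotation matrix whose columns are the frame's x, y, z axes.
In Python, from rig import env, imaging, job, models gives the robot as it stands. The module is installed in compiled form; this text tells all that it offers.
- The arm moves only by the tool jog_arm, never from a script. Its argument "plan" is text: rows parted by semicolons, each of 7 numbers parted by spaces: the turn, a rotation vector about the tool's x, y, z in degrees, then the shift along the tool's x, y, z in cm, then the closure in counts, from 0 (fully open) to 255 (shut). In form: rx ry rz x y z claw; .... A call has 1 to 10 rows; each row shifts and turns the commanded pose from where the row before left it, along the tool's axes as they then stand; what a row does not reach is not made up. A row lasts 1/12 s, in which the tool goes at most 41.7 mm and 7.16 degrees, less where a joint would pass 70% of its speed; a pose out of reach is approached as far as the arm can. A call with a gripper value outside its range is refused whole. The fingers move at their own pace and stop on an object; "grip_force" is the grip in N (left out, the last holds). Time passes only in rows, so rows that do not move let the fingers close. It gives the time, the measured TCP pose, the force, the opening and the grip force at its end, in the units of the state.
- env.observe(): the state, without advancing time (a new reading comes with each control period).
- imaging.get_image(name): name is "side" or "top" or "wrist"; returns a dict with "pixels" (420x560x3 uint8, red, green, blue), "depth" (420x560 float32, m along the optical axis (not along the pixel's ray), 0 where there is no reading), "fov_y" (degrees; the focal length in pixels is half the picture's height over the tangent of half this angle, whatever the lens; pixels are square), "cx", "cy" (the principal point, pixels), "world_from_camera" (4x4, takes a point from camera to world coordinates). Camera axes: x right, y down, z forward; pixel columns grow to the right and rows downward; lengths in m; the calibration is good to about 2 mm. A picture is of the moment at which its call begins.
- job.close_job(): hands the job in; it is judged then, once.
Trained networks look in the newest picture that a camera, given by its name, has taken for a name from the list of things; names that differ only in an ending like _2 or _b are one class to them, and where a whole thing is asked for, a point or a joint stands for the part that bears it (a point fixed in the world has none). Each returns a list of dicts, best first, with "confidence" (0 to 1); they miss things now and then, are a little off and sometimes report something else, mostly with a low value. They report only what shows in the picture. A call takes as long as a camera call. They do not tell look-alikes from the thing itself.
- models.outline_of(camera, query): "region" (420x560 bool, what is visible of it) and "bbox" ([centre column, centre row, width, height] in pixels, round what is visible of it).
- models.tip_of(camera, query): "at" ([column, row] in pixels: a listed point, or the origin of a listed thing).
The state is a dict: "time_s": time; "q": joint angles; "qvel": joint speeds; "joint_efforts": joint torques, N m; "position": TCP position; "tool_rot": TCP orientation; "ft_force": force on the tool from outside, world axes, zero at the start; "wrist_torque": the same for the moment, N m; "grip_width": finger opening in m; "gripper_force": force on a finger pad.
Only numpy, scipy, OpenCV 4.12 (cv2) and the standard library are available. Lean on these libraries where they do the work, as an engineer would, in place of code of your own. Each camera call takes 0.05 s, during which the arm holds its last target. There are 200 camera calls.

TASK

Push the orange-padded gear selector lever towards the green-marked end of its housing, past the first detent and all the way to its second stop, so that it stays there; only then press the green log button on the white box down and let it come up again. Push with the fingers without gripping the lever between them, and leave the grey-padded selector and the loose parts on the bench alone.

Things in the scene. Friction and masses are not known exactly. Their poses are not given: they have to be found in the camera images.
- orange_selector: The selector under test, bolted down: an aluminium plate 150 x 110 x 8 mm with a black housing 130 x 80 mm whose top is 42 mm above the bench. Origin: centre of the underside, on the bench. Its +x axis is the shift direction, level, from the white-marked end (rest) to the green-marked end (second stop); z is up.
- orange_lever (a joint): Lever angle, rad: about 0 at rest (leaning 0.35 to the white end), 0.35 first detent (upright), 0.70 second stop (leaning 0.35 to the green end; hard limit 0.72). Pivot along the housing's y, 30 mm above its origin. The three are sprung notches: let go in between, the lever falls into the nearest (crests at about 0.17 and 0.53). Pushed slowly, a crest takes 4 to 8 N at the handle.
- orange_handle (a point): Centre of the orange lever's T-handle, 105 mm from the pivot (129 mm above the bench at rest, 135 mm upright): a bar 92 mm long along the selector's y, 26 mm thick along the push direction, 32 mm tall, orange pads on both broad faces, on a 12 mm stem. It travels 72 mm level from rest to second stop. Fingers pressing on both faces at once count as gripping.
- grey_selector: A second selector of the same build and size with grey pads, in any order with the orange one and the log box, also bolted down. Same axes. Its lever is not to be shifted.
- grey_lever (a joint): Angle of the grey selector's lever, rad; about 0 at rest. It must stay at rest.
- grey_handle (a point): Centre of the grey lever's T-handle (same size as the orange one): an obstacle up to 150 mm above the bench.
- log_box: The white log box, 100 x 90 x 50 mm, bolted down, beside or between the selectors. Origin: centre of the underside.
- log_button (a joint): Travel of the log button, m: 0 up, 0.006 fully down. It is pressed by moving straight down; fully down takes 5 N, and it springs back.
- log_button_top (a point): Centre of the top face of the green round log button (36 mm across), in a black housing in the middle of the log box's top.
- window_switch: Loose black window switch, 80 x 45 x 37 mm, beyond the selectors. Origin: centre of the underside. Bystander.
- relay: Loose blue relay, 28 x 28 x 30 mm, between the selectors and the robot. Origin: centre of the underside. Bystander.
- screwdriver: Loose screwdriver lying flat beyond the work. Bystander.
Things that resemble listed ones, but are neither listed nor needed, are in the scene too. What is shaped like the orange_selector but blue or purple is not meant. There is more than one size of the log_box; the one meant has the size given above.

How it is judged:
By the outcome, as a careful person would: the job done as asked, in the order asked, and still so for the second after the job is handed in, with the robot touching nothing.
It also fails if it takes over 45 s, if anything falls off the work surface, if the arm or the gripper's body presses on something with over 40 N, if the wrist force passes 120 N, or if a joint passes its speed limit or range.

## Working session

There is one attempt and no reset: what is moved stays moved. The work goes in short steps, Python scripts to look and compute and a tool call to move; the robot and the scene stay as the last step left them, time stands still between calls to the robot, and variables do not carry over. Pictures are saved under pics/ and viewed, at most 10 in all, crops included, and the job is handed in when it is done.

Besides the shell and the picture viewer there is one more tool, called after "Request:" as a command line: name --argument value ..., lists and objects as JSON in quotes. jog_arm: Moves the arm, as the interface text tells. Its arguments: {"type":"object","properties":{"plan":{"type":"string"},"grip_force":{"type":"number"}},"required":["plan"]}

```bash
mkdir -p pics; cat > h.py <<'E'
import numpy as np, cv2
from rig import env, imaging, job, models
def cloud(im):
    h,w=im["depth"].shape; f=h/2/np.tan(np.radians(im["fov_y"]/2))
    v,u=np.mgrid[:h,:w]; d=im["depth"]
    P=np.stack([(u-im["cx"])/f*d,(v-im["cy"])/f*d,d],-1)
    T=im["world_from_camera"]; W=P@T[:3,:3].T+T[:3,3]; W[d==0]=np.nan; return W
def save(im,n): cv2.imwrite("pics/"+n,im["pixels"][:,:,::-1])
E
python3 - <<'E'
from h import *
np.set_printoptions(precision=3,suppress=True)
ims={}
for c in ("top","side"):
    im=imaging.get_image(c); W=cloud(im); save(im,c+"1.png")
    print(c,im["world_from_camera"][:3,3])
    for q in ("orange_selector","orange_handle","grey_handle","log_box","log_button_top","relay","window_switch"):
        for r in models.outline_of(c,q)[:4]:
            m=r["region"]; print(q,"outl",round(r["confidence"],2),np.round(r["bbox"]),np.nanmedian(W[m],0),np.nanpercentile(W[m],[3,97],axis=0).ravel())
        for r in models.tip_of(c,q)[:4]:
            u,v=np.round(r["at"]).astype(int); print(q,"tip",round(r["confidence"],2),r["at"],W[min(v,419),min(u,559)])
a=cv2.imread("pics/top1.png");b=cv2.imread("pics/side1.png")
s=env.observe();print(s["position"],s["tool_rot"],s["time_s"],s["ft_force"])
E
```

```text
top [ 0.397 -0.028  0.979]
orange_selector outl 0.92 [372. 210.  77.  82.] [ 0.586 -0.233  0.042] [ 0.508 -0.29   0.005  0.643 -0.177  0.146]
orange_selector outl 0.74 [284. 207.  20.  18.] [ 0.574 -0.038  0.072] [ 0.559 -0.054  0.064  0.59  -0.022  0.075]
orange_selector outl 0.6 [390. 316.  88.  82.] [ 0.341 -0.262  0.042] [ 0.269 -0.32   0.005  0.406 -0.201  0.146]
orange_selector tip 0.77 [262.1, 122.8] [0.786 0.025 0.045]
orange_selector tip 0.58 [385.0, 317.2] [ 0.335 -0.263  0.043]
orange_selector tip 0.57 [365.0, 212.0] [ 0.571 -0.223  0.044]
orange_selector tip 0.23 [201.9, 134.3] [0.758 0.172 0.034]
orange_handle outl 0.77 [409. 307.  46.  45.] [ 0.361 -0.286  0.14 ] [ 0.332 -0.335  0.002  0.399 -0.254  0.148]
orange_handle outl 0.77 [271.  95.  40.  43.] [0.824 0.011 0.14 ] [ 0.802 -0.034  0.058  0.855  0.045  0.148]
orange_handle outl 0.74 [388. 190.  43.  38.] [ 0.609 -0.249  0.14 ] [ 0.584 -0.293  0.045  0.641 -0.213  0.148]
orange_handle tip 0.93 [390.0, 186.9] [ 0.607 -0.255  0.146]
orange_handle tip 0.91 [411.4, 306.4] [ 0.365 -0.29   0.144]
orange_handle tip 0.87 [2
[... 3320 characters left out ...]
23  0.048  0.423  0.     0.057]
log_button_top tip 0.68 [328.9, 273.0] [ 0.419 -0.018  0.052]
log_button_top tip 0.48 [276.1, 216.1] [ 0.57  -0.035  0.07 ]
relay outl 0.87 [385. 273.  21.  25.] [ 0.358 -0.104  0.027] [ 0.346 -0.122 -0.001  0.375 -0.095  0.032]
relay outl 0.57 [238. 159.  39.  53.] [ 0.819 -0.141  0.02 ] [ 0.714 -0.163  0.005  0.882 -0.113  0.026]
relay tip 0.73 [379.7, 278.1] [ 0.356 -0.095  0.022]
window_switch outl 0.98 [125. 233.  39.  36.] [0.767 0.184 0.029] [0.742 0.159 0.004 0.814 0.206 0.038]
window_switch tip 0.58 [124.8, 237.9] [0.756 0.191 0.035]
[0.142 0.531 0.231] [[-0.966  0.259 -0.   ]
 [ 0.259  0.966  0.   ]
 [ 0.     0.    -1.   ]] 1.5 [-0.08   0.007  0.126]
```

View pics/top1.png

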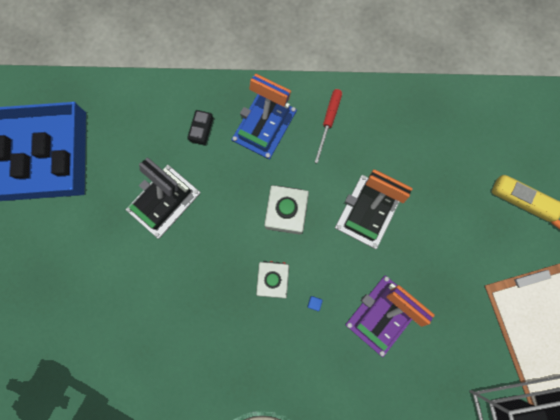

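View pics/side1.png

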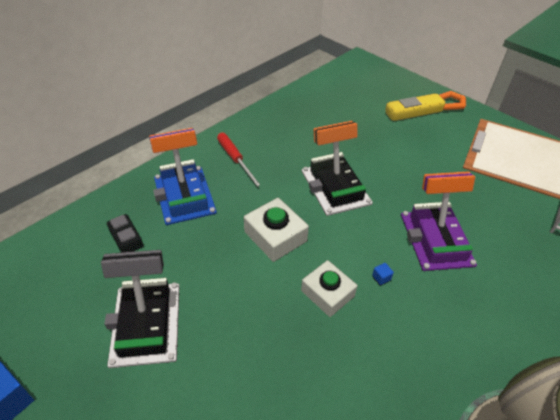

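The target orange selector is the one with the black housing and white plate, top view about (370,210). Its handle is at (390,187) and its green end faces the robot at (362,232). The larger log box is at (287,210); the smaller one at (272,280) and the blue and purple selectors are decoys.

```bash
python3 - <<'E'
from h import *
np.set_printoptions(precision=4,suppress=True)
for c in ("top","side"):
    im=imaging.get_image(c); W=cloud(im); hsv=cv2.cvtColor(im["pixels"],cv2.COLOR_RGB2HSV)
    near=lambda x,y,r:(np.hypot(W[...,0]-x,W[...,1]-y)<r)
    def rect(m,n):
        P=W[m][:,:2].astype(np.float32)*1000
        print(c,n,len(P),cv2.minAreaRect(P),W[m].mean(0))
    rect(near(.607,-.252,.08)&(W[...,2]>.125),"handle")
    rect(near(.586,-.233,.1)&(W[...,2]>.036)&(W[...,2]<.048),"housing")
    rect(near(.57,-.225,.12)&(W[...,2]>.003)&(W[...,2]<.15),"all")
    g=(hsv[...,0]>50)&(hsv[...,0]<75)&(hsv[...,1]>150)&(hsv[...,2]>80)
    rect(near(.57,-.225,.1)&g&(W[...,2]>.03)&(W[...,2]<.06),"green")
    rect(near(.573,-.038,.09)&(W[...,2]>.046)&(W[...,2]<.054),"box")
    rect(near(.573,-.038,.04)&g&(W[...,2]>.066),"button")
E
```

```text
top handle 720 ((613.9905395507812, -254.9700469970703), (91.7791519165039, 33.22156524658203), 63.624488830566406) [ 0.6122 -0.2538  0.1401]
top housing 1478 ((572.2426147460938, -234.4834747314453), (79.46693420410156, 110.69043731689453), 63.64320373535156) [ 0.5699 -0.2325  0.0421]
top all 3466 ((562.7198486328125, -216.53634643554688), (232.88931274414062, 210.83319091796875), 49.71923065185547) [ 0.5786 -0.2324  0.0549]
top green 0 ((0.0, 0.0), (0.0, 0.0), 0.0) [nan nan nan]
top box 1181 ((575.1915893554688, -38.25239181518555), (89.52779388427734, 99.9356918334961), 82.56105041503906) [ 0.5739 -0.0383  0.05  ]
top button 0 ((0.0, 0.0), (0.0, 0.0), 0.0) [nan nan nan]
side handle 610 ((614.975830078125, -255.361083984375), (91.85253143310547, 33.93427658081055), 63.57223892211914) [ 0.6113 -0.2508  0.1378]
side housing 1412 ((581.6327514648438, -240.11508178710938), (80.59809875488281, 133.914306640625), 63.29893493652344) [ 0.5767 -0.2343  0.0419]
side all 3486 ((573.8216552734375, -225.38182067871094), (188.19857788085938, 229.0029754638672), 26.3684139251709) [ 0.5804 -0.2283  0.055 ]
side green 159 ((532.9956665039062, -215.40509033203125), (74.08422088623047, 17.845787048339844), 62.50116729736328) [ 0.5307 -0.2142  0.0432]
side box 1250 ((575.8549194335938, -39.764678955078125), (90.40472412109375, 101.3733901977539), 82.840576171875) [ 0.5705 -0.0347  0.0494]
side button 177 ((573.264404296875, -37.83510971069336), (32.78067398071289, 29.348365783691406), 63.97007751464844) [ 0.5727 -0.0369  0.071 ]<stdin>:8: RuntimeWarning: Mean of empty slice.
  ret = um.true_divide(
```

Request:
jog_arm --plan "0 0 5.75 0 0 0 255; 0 0 5.75 0 0 0 255; 0 0 0 -2.9 -1.76 0 255; 0 0 0 -2.9 -1.76 0 255; 0 0 0 -2.9 -1.76 0 255; 0 0 0 -2.9 -1.76 0 255; 0 0 0 -2.9 -1.76 0 255; 0 0 0 -2.9 -1.76 0 255; 0 0 0 -2.9 -1.76 0 255; 0 0 0 -2.9 -1.76 0 255"

```text
time_s: 2.43
position: [0.2876, 0.3003, 0.2315]
tool_rot: [[-0.895, 0.446, 0.0], [0.446, 0.895, 0.0], [-0.0, 0.0, -1.0]]
ft_force: [0.5, 0.7, -0.4]
grip_width: -0.0002
gripper_force: 0.0
```

Request:
jog_arm --plan "0 0 0 -2.9 -1.76 0 255; 0 0 0 -2.9 -1.76 0 255; 0 0 0 -2.9 -1.76 0 255; 0 0 0 -2.9 -1.76 0 255; 0 0 0 -2.9 -1.76 0 255; 0 0 0 -2.9 -1.76 0 255; 0 0 0 -2.9 -1.76 0 255; 0 0 0 -2.9 -1.76 0 255; 0 0 0 -2.9 -1.76 0 255; 0 0 0 -2.9 -1.76 0 255"

```text
time_s: 3.27
position: [0.4688, 0.0131, 0.2315]
tool_rot: [[-0.895, 0.446, 0.0], [0.446, 0.895, -0.0], [-0.0, 0.0, -1.0]]
ft_force: [0.4, 0.7, 0.5]
grip_width: 0.0
gripper_force: 0.0
```

Request:
jog_arm --plan "0 0 0 -2.9 -1.76 0 255; 0 0 0 -2.9 -1.76 0 255; 0 0 0 -2.9 -1.76 0 255; 0 0 0 -2.9 -1.76 0 255; 0 0 0 -2.9 -1.76 0 255; 0 0 0 -2.9 -1.76 0 255; 0 0 0 -2.9 -1.76 0 255; 0 0 0 -2.9 -1.76 0 255; 0 0 0 -2.9 -1.76 0 255; 0 0 0 -2.9 -1.76 0 255"

```text
time_s: 4.1
position: [0.6497, -0.2735, 0.2312]
tool_rot: [[-0.895, 0.446, -0.0], [0.446, 0.895, 0.0], [0.0, 0.0, -1.0]]
ft_force: [-0.3, 0.2, 0.3]
grip_width: -0.0001
gripper_force: 0.0
```

Request:
jog_arm --plan "0 0 0 -0.4 0 0 255; 0 0 0 0 0 0 255; 0 0 0 0 0 2 255; 0 0 0 0 0 2 255; 0 0 0 0 0 2 255; 0 0 0 0 0 2 255; 0 0 0 0 0 2 255; 0 0 0 0 0 1.8 255; 0 0 0 0 0 0 255; 0 0 0 0 0 0 255"

```text
time_s: 4.93
position: [0.6524, -0.2728, 0.1136]
tool_rot: [[-0.895, 0.445, -0.001], [0.445, 0.895, 0.001], [0.001, 0.0, -1.0]]
ft_force: [0.7, 0.7, 0.1]
grip_width: 0.0001
gripper_force: 0.0
```

```bash
python3 - <<'E'
from h import *
a=imaging.get_image("top")["pixels"][140:280,320:460];b=imaging.get_image("side")["pixels"][90:230,270:410]
cv2.imwrite("pics/c1.png",cv2.resize(np.hstack([a,b]),(800,400),interpolation=2)[:,:,::-1])
E
```

```text
(no output)
```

View pics/c1.png

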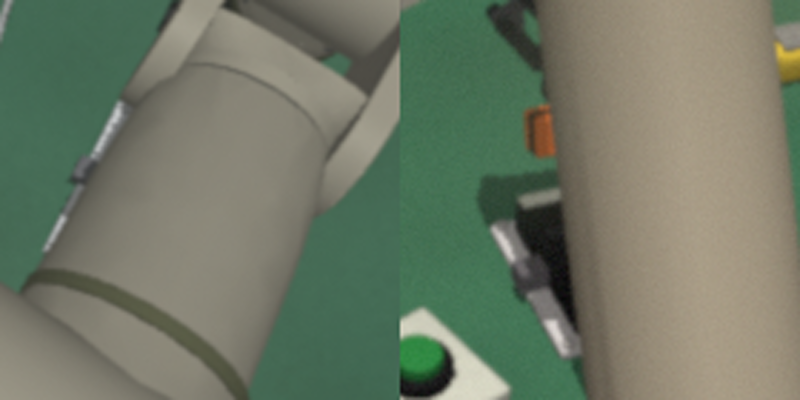

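Request:
jog_arm --plan "0 0 0 0.5 0 0 255; 0 0 0 0.5 0 0 255; 0 0 0 0.4 0 0 255; 0 0 0 0.4 0 0 255; 0 0 0 0.4 0 0 255; 0 0 0 0.4 0 0 255; 0 0 0 0.4 0 0 255; 0 0 0 0.4 0 0 255; 0 0 0 0.4 0 0 255; 0 0 0 0.4 0 0 255"

```text
time_s: 5.87
position: [0.6143, -0.2547, 0.1131]
tool_rot: [[-0.895, 0.446, -0.001], [0.446, 0.895, 0.001], [0.001, 0.0, -1.0]]
ft_force: [-0.8, -0.1, 0.3]
grip_width: 0.0002
gripper_force: 0.0
```

Request:
jog_arm --plan "0 0 0 0.4 0 0 255; 0 0 0 0.4 0 0 255; 0 0 0 0.4 0 0 255; 0 0 0 0.4 0 0 255; 0 0 0 0.4 0 0 255; 0 0 0 0.4 0 0 255; 0 0 0 0.4 0 0 255; 0 0 0 0 0 0 255"

```text
time_s: 6.53
position: [0.5895, -0.2423, 0.1135]
tool_rot: [[-0.895, 0.446, -0.0], [0.446, 0.895, 0.0], [0.001, 0.0, -1.0]]
ft_force: [0.8, -0.1, -0.3]
grip_width: -0.0002
gripper_force: 0.0
```

Request:
jog_arm --plan "0 0 0 0.3 0 0 255; 0 0 0 0.3 0 0 255; 0 0 0 0.3 0 0 255; 0 0 0 0.3 0 0 255; 0 0 0 0 0 0 255"

```text
time_s: 6.95
position: [0.5788, -0.237, 0.1133]
tool_rot: [[-0.895, 0.446, -0.001], [0.446, 0.895, 0.0], [0.001, 0.0, -1.0]]
ft_force: [0.8, 0.9, -0.3]
grip_width: 0.0002
gripper_force: 0.0
```

Request:
jog_arm --plan "0 0 0 0.2 0 0 255; 0 0 0 0.2 0 0 255; 0 0 0 0 0 0 255"

```text
time_s: 7.2
position: [0.5755, -0.2354, 0.1133]
tool_rot: [[-0.895, 0.446, -0.0], [0.446, 0.895, 0.0], [0.0, -0.0, -1.0]]
ft_force: [0.2, 0.4, 0.5]
grip_width: 0.0002
gripper_force: 0.0
```

Request:
jog_arm --plan "0 0 0 -1 0 0 255; 0 0 0 -2 0 0 255; 0 0 0 -1 0 -2 255; 0 0 0 0 0 -3 255; 0 0 0 0 0 -3.5 255; 0 0 0 0 0 -3.5 255; 0 0 0 0 3.5 0 255; 0 0 0 0 4 0 255; 0 0 0 0 4 0 255; 0 0 0 0 4 0 255"

```text
time_s: 8.03
position: [0.6812, -0.1132, 0.2335]
tool_rot: [[-0.895, 0.447, 0.0], [0.447, 0.895, -0.0], [-0.0, 0.0, -1.0]]
ft_force: [0.4, -0.1, -0.4]
grip_width: 0.0001
gripper_force: 0.0
```

```bash
python3 - <<'E'
from h import *
np.set_printoptions(precision=4,suppress=True)
O=np.array([.5815,-.2395]);d=np.array([-.895,.446]);e=np.array([.446,.895])
px=[]
for c in ("top","side"):
    im=imaging.get_image(c); W=cloud(im); px.append(im["pixels"])
    r=W[...,:2]-O; m=(abs(r@d)<.08)&(abs(r@e)<.055)&(W[...,2]>.11)&(W[...,2]<.16)
    print(c,m.sum(),np.percentile((r@d)[m],[2,50,98]),np.percentile(W[m][:,2],[2,50,98]))
cv2.imwrite("pics/c2.png",cv2.resize(np.hstack([px[0][140:280,320:460],px[1][90:230,270:410]]),(800,400),interpolation=2)[:,:,::-1])
E
```

```text
top 608 [0.0221 0.0412 0.0538] [0.1232 0.1423 0.1481]Traceback (most recent call last):
  File "<stdin>", line 8, in <module>
    return _quantile_unchecked(
        a, q, axis, out, overwrite_input, method, keepdims, weights)
    return _ureduce(a,
                    func=_quantile_ureduce_func,
    ...<5 lines>...
                    overwrite_input=overwrite_input,
                    method=method)
    r = func(a, **kwargs)
    result = _quantile(arr,
                       quantiles=q,
    ...<2 lines>...
                       out=out,
                       weights=wgt)
    slices_having_nans = np.isnan(arr[-1, ...])
                                  ~~~^^^^^^^^^
IndexError: index -1 is out of bounds for axis 0 with size 0
```

The handle now spans s = 22 to 54 mm, the mirror image of its rest position, so the lever is at the second stop with nothing touching it. Next, the button.

Request:
jog_arm --plan "0 0 0 3 0.3 0 255; 0 0 0 3 0.4 0 255; 0 0 0 3 0.4 0 255; 0 0 0 3 0.4 0 255; 0 0 0 1 0.1 0 255; 0 0 0 0 0 3 255; 0 0 0 0 0 3 255; 0 0 0 0 0 3 255; 0 0 0 0 0 2 255; 0 0 0 0 0 0 255"

```text
time_s: 8.97
position: [0.5695, -0.0422, 0.1194]
tool_rot: [[-0.895, 0.447, -0.007], [0.447, 0.895, 0.002], [0.008, -0.002, -1.0]]
ft_force: [-0.1, -0.0, -0.9]
grip_width: 0.0001
gripper_force: 0.0
```

```bash
python3 - <<'E'
from h import *
p=np.array(env.observe()["position"]);print(p)
d=np.array([-.895,.446]);e=np.array([.446,.895]);g=np.array([.5732,-.0375])-p[:2]
print("move mm x,y",g@d*1e3,g@e*1e3)
px=[imaging.get_image(c)["pixels"] for c in("side","wrist")]
cv2.imwrite("pics/c3.png",np.hstack([cv2.resize(px[0][140:280,200:340],(400,400)),cv2.resize(px[1],(400,400))])[:,:,::-1])
E
```

```text
[ 0.56945937 -0.04216165  0.11942805]
move mm x,y -1.2687718958023644 5.8404985372194815
```

View pics/c3.png

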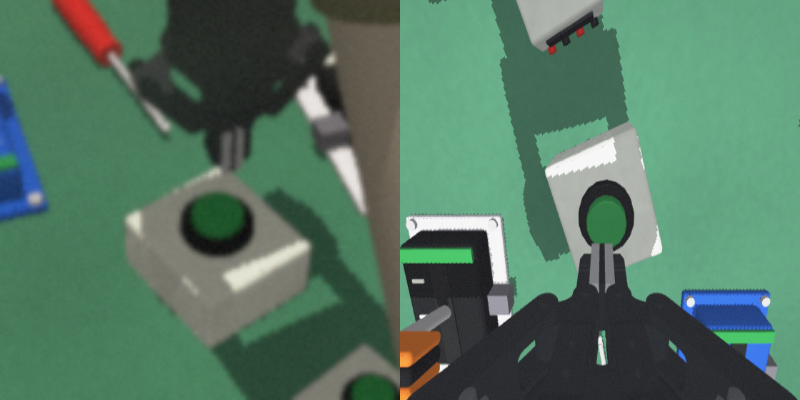

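The tip is above the button, which is centred below it (side crop at about (218,215)). A small y correction is needed, then I can go down.

Request:
jog_arm --plan "0 0 0 -0.1 0.55 0 255; 0 0 0 0 0 2 255; 0 0 0 0 0 2 255; 0 0 0 0 0 0 255; 0 0 0 0 0 0 255"

```text
time_s: 9.48
position: [0.5754, -0.0378, 0.0843]
tool_rot: [[-0.895, 0.446, 0.001], [0.446, 0.895, -0.0], [-0.001, 0.0, -1.0]]
ft_force: [-0.3, 0.7, -0.1]
grip_width: 0.0003
gripper_force: 0.0
```

Request:
jog_arm --plan "0 0 0 0 0 0.3 255; 0 0 0 0 0 0.2 255; 0 0 0 0 0 0.2 255; 0 0 0 0 0 0.2 255; 0 0 0 0 0 0 255"

```text
time_s: 9.9
position: [0.5748, -0.0378, 0.0743]
tool_rot: [[-0.895, 0.446, -0.0], [0.446, 0.895, 0.0], [0.0, -0.0, -1.0]]
ft_force: [-0.8, 0.6, 0.9]
grip_width: -0.0
gripper_force: 0.0
```

Request:
jog_arm --plan "0 0 0 0 0 0.2 255; 0 0 0 0 0 0.2 255; 0 0 0 0 0 0.1 255; 0 0 0 0 0 0 255"

```text
time_s: 10.23
position: [0.5751, -0.0379, 0.0694]
tool_rot: [[-0.895, 0.446, 0.0], [0.446, 0.895, -0.0], [-0.0, 0.0, -1.0]]
ft_force: [-0.4, -0.4, 2.4]
grip_width: -0.0001
gripper_force: 1.4
```

Request:
jog_arm --plan "0 0 0 0 0 0.1 255; 0 0 0 0 0 0.1 255; 0 0 0 0 0 0 255"

```text
time_s: 10.48
position: [0.5751, -0.0379, 0.0674]
tool_rot: [[-0.895, 0.446, 0.001], [0.446, 0.895, -0.0], [-0.001, 0.0, -1.0]]
ft_force: [0.4, -0.8, 4.5]
grip_width: -0.0001
gripper_force: 2.0
```

Force is rising as expected, so I'm near the bottom of the travel.

Request:
jog_arm --plan "0 0 0 0 0 0.1 255; 0 0 0 0 0 0.1 255; 0 0 0 0 0 0 255; 0 0 0 0 0 0 255"

```text
time_s: 10.82
position: [0.5751, -0.0379, 0.066]
tool_rot: [[-0.895, 0.446, 0.001], [0.446, 0.895, -0.0], [-0.001, 0.0, -1.0]]
ft_force: [-2.0, 0.1, 9.2]
grip_width: 0.0003
gripper_force: 4.6
```

The wrist reads 9 N and the motion has stalled, so the button has bottomed out. Raising and clearing.

Request:
jog_arm --plan "0 0 0 0 0 -0.5 255; 0 0 0 0 0 -1 255; 0 0 0 0 0 -2 255; 0 0 0 0 0 -3 255; 0 0 0 0 0 -3 255; 0 0 0 0 0 -3 255; 0 0 0 3 2 -3 255; 0 0 0 3 2 0 255; 0 0 0 3 2 0 255; 0 0 0 3 2 0 255"

```text
time_s: 11.65
position: [0.5038, 0.0849, 0.2174]
tool_rot: [[-0.895, 0.447, -0.0], [0.447, 0.895, 0.0], [0.0, -0.0, -1.0]]
ft_force: [1.1, -0.3, 0.5]
grip_width: -0.0003
gripper_force: 0.0
```

Request:
jog_arm --plan "0 0 0 2 2 0 255; 0 0 0 2 2 0 255; 0 0 0 2 2 0 255; 0 0 0 0 0 0 255; 0 0 0 0 0 0 255; 0 0 0 0 0 0 255"

```text
time_s: 12.15
position: [0.4782, 0.164, 0.217]
tool_rot: [[-0.895, 0.446, -0.0], [0.446, 0.895, -0.0], [0.0, -0.0, -1.0]]
ft_force: [0.5, -0.2, 1.0]
grip_width: -0.0
gripper_force: 0.0
```

```bash
python3 - <<'E'
from h import *
s=env.observe();print(s["position"],s["ft_force"])
O=np.array([.5815,-.2395]);d=np.array([-.895,.446]);e=np.array([.446,.895])
for c in ("top","side"):
    im=imaging.get_image(c); W=cloud(im); save(im,c+"9.png")
    r=W[...,:2]-O; m=(abs(r@d)<.08)&(abs(r@e)<.055)&(W[...,2]>.11)&(W[...,2]<.16)
    b=np.hypot(W[...,0]-.5732,W[...,1]+.0375)<.012
    if m.any(): print(c,np.percentile((r@d)[m],[2,50,98]))
    if b.any(): print("btn",np.median(W[b][:,2]))
E
```

```text
[0.47818641 0.16397632 0.21704922] [ 0.5172044  -0.16970316  1.03370105]
top [0.02221273 0.04133585 0.05398067]
btn 0.07216782806257466
btn 0.07126537780406161
```

View pics/side9.png

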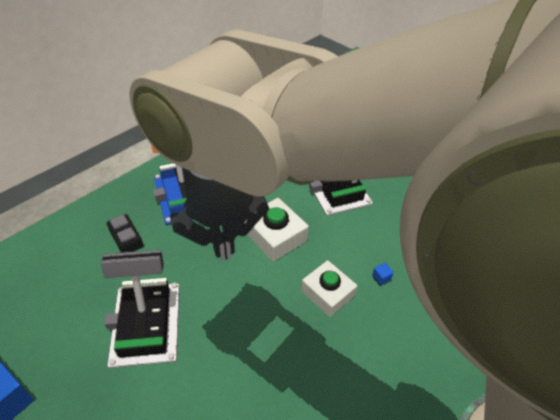

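The side view shows the gripper in free air at about (222,250) and the button up again at (276,216). The grey lever at (133,265) and the relay at (383,273) haven't moved. The top camera still has the orange lever at its second stop.

```bash
python3 -c "
from rig import job; print(job.close_job())"
```

```text
the job is handed in; nothing more can be done
None
```

The orange lever was pushed to its second stop and stayed there, then the log button was pressed fully down and came back up; the job was handed in at about 12 s with the robot clear of everything.

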